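Take a hardness reading of a rubber pad and record it

ROBOT

A 6-joint arm with a two-finger parallel gripper is mounted at the origin on a cart in front of the work surface, level with it; the furniture and walls round the work are solid. World frame = base frame: x ahead of the robot, y to its left, z up, the work surface at z = 0. Lengths are in mm, angles in rad, forces in N, time in s.
With the tool pointing down it reaches from about 350 to 775 mm from the base axis. Payload 7.3 kg.
Tool frame: the origin (TCP) lies at the very end of the fingers, on their centre line; the grasp point (between the pads) lies 19 mm behind it (bot.grip_point_offset is the distance from the TCP to the grasp point, in mm); z points along the fingers, y is the line along which they close (so a half turn about z gives the same grasp; the last joint's range is limited). The gripper opens to 92 mm and grips with 3 to 60 N. Pads are 19 mm wide; open, the fingers measure 130 mm over their backs; the gripper's body (75 mm by 190 mm) begins 47 mm behind the grasp point.
Start: joints at [1.087, 0.342, 1.524, -0, 1.275, -0.146], TCP at [173.978, 495.355, 226.741] pointing down, gripper open.
Joint ranges: [-2.53, 2.53], [-0.77, 2.02], [0.04, 2.7], [-1, 4.14], [0.28, 2.66], [-3.11, 3.11]. Speed limits (rad/s): [2.57, 2.57, 3.14, 3.14, 3.14, 3.14].

INTERFACE

Orientations are given as [roll, pitch, yaw] about the fixed x, y, z axes, in that order (R = Rz(yaw) Ry(pitch) Rx(roll)).
In Python, from plant import bot gives the robot as it stands. The module is installed in compiled form; this text tells all that it offers.
- The arm moves only by the shell command python3 -m jog 'ROWS' [OPENING]. ROWS is JSON, a list of rows, each a list of 6 numbers: the shift along the tool's x, y, z in mm, then the turn, a rotation vector about the tool's x, y, z in rad. In form: [[dx, dy, dz, rx, ry, rz], ...]. A call has 1 to 12 rows; each row shifts and turns the commanded pose from where the row before left it, along the tool's axes as they then stand; what a row does not reach is not made up. A row lasts 1/10 s, in which the tool goes at most 50 mm and 8.59 degrees, less where a joint would pass 70% of its speed; a pose out of reach is approached as far as the arm can. A call with a gripper value outside its range is refused whole. OPENING is the opening in per cent of the stroke, from 0 (shut) to 100 (fully open), set as the call begins (- or left out, the last holds). The fingers move at their own pace and stop on an object; the grip force is fixed at half the most. Time passes only in rows, so rows that do not move let the fingers close. It gives the time, the measured TCP pose, the force, the opening and the grip force at its end, in the units of the state.
- bot.get_obs(): the state, without advancing time (a new reading comes with each control period).
- bot.capture(name): name is "scene" or "side" or "wrist"; returns the picture (400x640x3 uint8, red, green, blue); there is no depth.
- bot.camera_model(name): a dict with "fx", "fy", "cx", "cy" (pixels), "dist_coeffs" ([k1, k2, p1, p2, k3] as OpenCV has them; the pictures are not rectified), "position" and "orientation" of the camera in the world; the wrist camera has in their place "T_tool_cam" (4x4, takes a point from camera to tool coordinates, whose origin is the TCP and whose axes are the flange's). Camera axes: x right, y down, z forward; pixel columns grow to the right and rows downward; lengths in mm; the calibration is good to about 2 mm. A picture is of the moment at which its call begins: read the wrist's pose just before it. camera_model takes no time and is no camera call.
- bot.close_job(): hands the job in; it is judged then, once.
Trained networks look in the newest picture that a camera, given by its name, has taken for a name from the list of things; names that differ only in an ending like _2 or _b are one class to them, and where a whole thing is asked for, a point or a joint stands for the part that bears it (a point fixed in the world has none). Each returns a list of dicts, best first, with "p" (0 to 1); they miss things now and then, are a little off and sometimes report something else, mostly with a low value. They report only what shows in the picture. A call takes as long as a camera call.
- bot.outline_of(target, camera): "mask" (400x640 bool, what is visible of it) and "pixel" ([column, row] in pixels, amid what is visible of it).
The state is a dict: "time": time; "joint_positions": joint angles; "dq": joint speeds; "tau": joint torques, N m; "tool_pos": TCP position; "tcp_rot": TCP orientation; "contact_force": force on the tool from outside, world axes, zero at the start; "moment": the same for the moment, N m; "grip_width": finger opening in mm; "finger_force": force on a finger pad.
Only numpy, scipy, OpenCV 4.12 (cv2) and the standard library are available. Lean on these libraries where they do the work, as an engineer would, in place of code of your own. Each camera call takes 0.05 s, during which the arm holds its last target. There are 200 camera calls.

TASK

Test the rubber pad that stands in the bench hardness tester: push the plunger down by its cap until the foot around the pin sits flush on the pad with about 7 N on the foot (never more than 14 N), keep it so for about a second, and let the plunger rise fully. Then slide the record tab along the scale until its index line is in line with the pointer that stayed at the reading. Leave the other things on the bench where they are.

Things in the scene. Friction and masses are not known exactly. Their poses are not given: they have to be found in the camera images.
- tester: bench hardness tester, fixed to the table: grey base plate 150 (x) x 160 (y) x 10 mm; on its +y half a press (column 94 mm high on the +x side, axis at x 0, y +35 mm), on its -y half a grey readout box (130 x 44 mm, y -72 to -28 mm, flat top 60 mm above the table). Origin: centre of the base's underside; x runs front to back along the scale, z up
- anvil (a point): centre of the anvil's top, under the plunger, 12 mm above the table. On it stands the round black rubber pad to be tested, 44 mm across, 18 to 24 mm thick; its thickness and hardness differ from run to run. Other such pads wait in an aluminium tray and take no part
- cap_top (a point): centre of the flat top of the plunger's round black press cap, 44 mm across, 134 mm above the table at rest and the highest part of the tester; it goes down with the plunger
- plunger: upright sliding plunger (moves straight down only, at most 30 mm) with the press cap on top and a steel foot ring, 24 mm across, at its lower end; origin: centre of the foot's underside, 54 mm above the table at rest. A return spring lifts it when let go. About 3 N start it; the return spring adds 0.08 N per mm, the pin up to 0.8 N per mm
- pin_tip (a point): lower end of the sprung pin, which sticks out 8 mm below the foot and meets the pad first; part of it sinks in, the rest is pushed back and drives the pointer. The foot meets the pad after 18 to 24 mm of plunger travel, at a push of about 6 to 11 N in all. From then on resistance rises sharply, by 8 N per mm or more; this extra push is the force on the foot
- pointer_mark (a point): middle of the black pointer, a 2.4 mm wide bar along y under the readout box's clear window (cannot be touched), 55 mm above the table. It slides along the tester's +x, 6 mm per mm that the pin is pushed back, from the scale's front end (tester x -48 mm), and stays at the highest reading by friction; readings are about 8 to 46 mm
- tab_mark (a point): index line of the record tab: a dark line along y, 1.6 mm wide, lying on the window above the pointer's track, 61 mm above the table; it is compared with the pointer along the tester's x
- tab_fin (a point): centre of the top of the record tab's upright steel fin, 92 mm above the table; the fin is 10 mm thick along the tester's x, 14 mm wide along y, 25 mm tall, on a carriage 16 x 16 mm with its top at 67 mm. Same x as the index line. The tab slides along the tester's x only (-48 to +48 mm, starting near the back end) with about 1.5 N of friction and stays where it is left
- kf_centring: black-rimmed centring ring lying on the tester's base plate, 43 mm across, 8 high; a bystander, origin at the centre of its underside
- petri_dish: covered glass dish, 64 mm across, 14 high; a bystander, origin at the centre of its underside
- gauge_head: upright gauge head, 45 mm across, 102 high; a bystander, origin at the centre of its underside
- kf_nipple: short steel pipe stub on a flange, 40 mm across, 42 high; a bystander, origin at the centre of its underside
- cf_flange: blank bolted flange, 70 mm across, 13 high; a bystander, origin at the centre of its underside
- screw_tub: clear tub with screws, 67 mm across, 36 high; a bystander, origin at the centre of its underside
- kf_blank_40: blank flange, 55 mm across, 17 high; a bystander, origin at the centre of its underside

How it is judged (in metres and radians):
On the way, in this order (a step that is already met when the one before it is completed fails the run):
1. the foot sits on the pad with 3 to 14 N for half a second (contact force between foot and anything else above 3 N and height (world z) of cap_top below 0.12 m), for 0.5 s.
2. the plunger has risen again (height (world z) of cap_top above 0.131 m), for 0.2 s.
At the end, for the whole second after the job is handed in: The record tab's index line is within 3 mm of the pointer along the scale, the pointer shows a reading of more than 5 mm, and the plunger is up (within 3 mm of its top) (x of tab_mark in the frame of pointer_mark between -0.003 and 0.003 m and x of pointer_mark in the frame of tester above -0.043 m and height (world z) of cap_top above 0.131 m); the robot touches nothing.
It fails at once if more than 14 N on the foot: the pad is damaged (contact force between foot and anything else above 14 N).
It fails at once if a bystander is displaced by more than 30 mm (distance of any of kf_centring, petri_dish, gauge_head, kf_nipple, cf_flange, screw_tub, kf_blank_40 from where it was at the start of the episode above 0.03 m).
It also fails if it takes over 70 s, if anything falls off the work surface, if the arm or the gripper's body presses on something with over 40 N, if the wrist force passes 120 N, or if a joint passes its speed limit or range.

## Working session

There is one attempt and no reset: what is moved stays moved. The work goes in short steps, Python scripts to look and compute and a shell command to move; the robot and the scene stay as the last step left them, time stands still between calls to the robot, and variables do not carry over. Pictures are saved under pics/ and viewed, at most 10 in all, crops included, and the job is handed in when it is done.

```bash
mkdir -p pics; cat > h.py <<'E'
import numpy as np, cv2
from plant import bot
from scipy.spatial.transform import Rotation as R
def rot(o):
    o=np.array(o,float)
    if o.shape==(3,3): return o
    if o.size==4: return R.from_quat(o).as_matrix()
    return R.from_euler('xyz',o).as_matrix()
def cam(n,obs=None):
    m=bot.camera_model(n)
    K=np.array([[m['fx'],0,m['cx']],[0,m['fy'],m['cy']],[0,0,1]]);D=np.array(m['dist_coeffs'],float)
    if 'T_tool_cam' in m:
        o=obs or bot.get_obs();T=np.eye(4);T[:3,:3]=rot(o['tcp_rot']);T[:3,3]=o['tool_pos'];T=T@np.array(m['T_tool_cam'])
        return K,D,T[:3,:3],T[:3,3]
    return K,D,rot(m['orientation']),np.array(m['position'])
def onplane(c,px,z):
    K,D,Rm,p=c
    u=cv2.undistortPoints(np.array(px,float).reshape(-1,1,2),K,D).reshape(-1,2)
    d=np.c_[u,np.ones(len(u))]@Rm.T
    return p+d*((z-p[2])/d[:,2])[:,None]
def proj(c,P):
    K,D,Rm,p=c
    return cv2.projectPoints(np.array(P,float).reshape(-1,3),cv2.Rodrigues(Rm.T)[0],-Rm.T@p,K,D)[0].reshape(-1,2)
def save(im,n): cv2.imwrite('pics/'+n,im[:,:,::-1])
E
python3 - <<'E'
from h import *
for n in('scene','side'):
    print(bot.camera_model(n))
    im=bot.capture(n);save(im,n+'.png');c=cam(n)
    for t,z in(('tester',30),('cap_top',134),('tab_fin',92),('tab_mark',61),('plunger',54),('gauge_head',102)):
        for r in bot.outline_of(t,n)[:2]: print(n,t,round(r['p'],2),r['pixel'],r['mask'].sum(),onplane(c,r['pixel'],z).round(0))
print(bot.camera_model('wrist'));print(bot.get_obs())
E
```

```text
{'fx': 499.6356455507998, 'fy': 499.6356455507998, 'cx': 322.90684420201757, 'cy': 202.53171007606386, 'dist_coeffs': array([-0.06702098,  0.        ,  0.        ,  0.        ,  0.        ]), 'position': array([   82.28550662, -1021.34437355,   825.96947639]), 'orientation': array([-2.16128596, -0.0212216 , -0.50136299])}
scene tester 0.68 [264.7, 188.8] 2192 [[549. 155.  30.]]
scene cap_top 0.51 [254.1, 154.7] 138 [[533. 185. 134.]]
scene tab_fin 0.54 [266.8, 187.1] 1990 [[521.  69.  92.]]
scene tab_mark 0.63 [278.0, 179.2] 70 [[586. 140.  61.]]
scene plunger 0.74 [254.1, 157.2] 155 [[579. 309.  54.]]
scene plunger 0.51 [335.5, 185.7] 242 [[726.  42.  54.]]
scene gauge_head 0.9 [388.6, 283.0] 780 [[ 592. -412.  102.]]
{'fx': 433.51909289041555, 'fy': 433.51909289041555, 'cx': 322.2608975817945, 'cy': 204.42932530253114, 'dist_coeffs': array([-0.08948343,  0.        ,  0.        ,  0.        ,  0.        ]), 'position': array([600.38337298, 733.0662226 , 737.87398096]), 'orientation': array([-2.23688439, -0.01879972, -3.1126253 ])}
side tester 0.79 [348.5, 313.1] 5164 [[550. 184.  30
[... 1048 characters left out ...]
00000000e+00]])}
{'time': 0.7, 'joint_positions': array([ 1.08697944e+00,  3.41993947e-01,  1.52409986e+00, -5.56205245e-06,
        1.27540841e+00, -1.45989791e-01]), 'dq': array([ 0.00095972, -0.00138243,  0.00142849, -0.00033784,  0.00139528,
       -0.0001621 ]), 'tau': array([ 6.72218102e-04, -4.31032455e+01, -2.44446194e+01,  7.22154742e-02,
        4.82907321e-02,  2.64044257e-05]), 'tool_pos': array([173.98796368, 495.34845265, 226.74370137]), 'tcp_rot': array([3.14150395e+00, 1.84211034e-05, 2.80376718e+00]), 'contact_force': array([-0.23457336,  0.12124439, -0.73269196]), 'moment': array([-0.02557129,  0.08927395, -0.00386198]), 'finger_force': 0.0, 'grip_width': 91.30487152290036}
```

```bash
python3 - <<'E'
import cv2,numpy as np
a=cv2.imread('pics/scene.png')[120:260,180:420];b=cv2.imread('pics/side.png')[230:400,230:470]
cv2.imwrite('pics/ab.png',np.vstack([cv2.resize(a,(514,300),interpolation=2),cv2.resize(b,(514,300),interpolation=2)]))
E
```

```text
(no output)
```

View pics/ab.png

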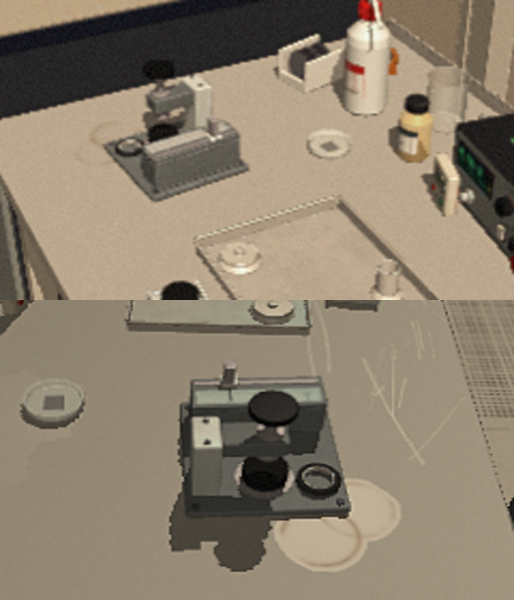

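View pics/side.png

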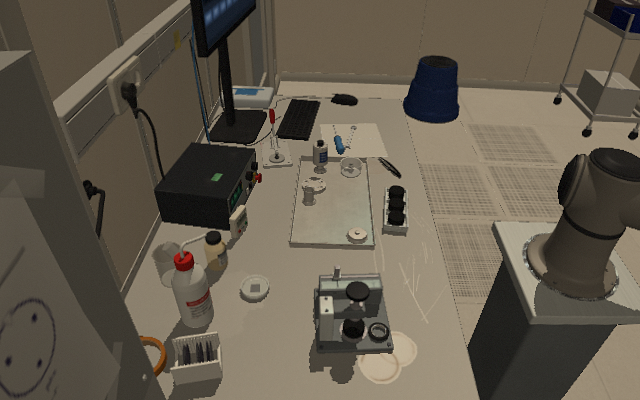

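The tester is near (540, 200), with its yaw close to 0: the column is on the far side (image left in the side view, about pixel 325,315) and the cap is at about pixel (358,291). I'll move the wrist camera above it, with the tool's y along the scale.

```bash
python3 -m jog '[[-40,-14,-2,0,0,0],[-40,-14,-2,0,0,0],[-40,-14,-2,0,0,0],[-40,-14,-2,0,0,0],[-40,-14,-2,0,0,0],[-40,-14,-2,0,0,0],[-40,-14,-2,0,0,0],[-40,-14,-2,0,0,0],[-40,-14,-2,0,0,0],[-40,-14,-2,0,0,0],[-40,-14,-2,0,0,0]]' 0
python3 -m jog '[[0,0,0,0,0,0.14],[0,0,0,0,0,0.14],[0,0,0,0,0,0.14],[0,0,0,0,0,0.14],[0,0,0,0,0,0.14],[0,0,0,0,0,0.14],[0,0,0,0,0,0.14],[0,0,0,0,0,0.14],[0,0,0,0,0,0.113],[0,0,0,0,0,0],[0,0,0,0,0,0],[0,0,0,0,0,0]]'
python3 - <<'E'
from h import *
o=bot.get_obs();print(o['tool_pos'],o['tcp_rot'],o['contact_force'])
im=bot.capture('wrist');save(im,'w1.png');c=cam('wrist',o)
for t,z in(('cap_top',134),('tab_fin',92),('tab_mark',61),('pointer_mark',55),('plunger',134),('kf_centring',14)):
    for r in bot.outline_of(t,'wrist')[:2]: print(t,round(r['p'],2),r['pixel'],r['mask'].sum(),onplane(c,r['pixel'],z).round(1))
E
```

```text
time: 1.8
tool_pos: [539.3, 202.9, 248.9]
tcp_rot: [3.141, 0.0, 2.804]
contact_force: [0.5, -0.0, -0.1]
grip_width: 8.3
finger_force: 0.0
time: 3.0
tool_pos: [538.1, 204.3, 248.7]
tcp_rot: [-3.142, -0.0, 1.573]
contact_force: [0.6, 0.0, 0.1]
grip_width: 0.6
finger_force: 0.0
[538.05248496 204.2523641  248.69523317] [-3.14156541e+00 -5.74006386e-05  1.57313093e+00] [0.55929275 0.02706692 0.08092619]
cap_top 0.57 [325.1, 183.5] 2170 [[540.6 213.9 134. ]]
cap_top 0.19 [284.5, 148.0] 744 [[508.3 242.6 134. ]]
plunger 0.67 [326.8, 183.2] 2246 [[542.  214.1 134. ]]
```

View pics/w1.png

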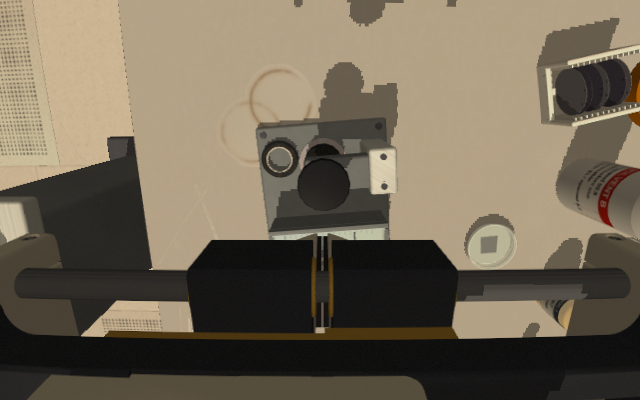

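The cap shows as a disc at (324,184), 52 px across. The base's +y edge runs from (257,128) to (385,118), so the yaw is about +0.08. Next I'll refine both.

```bash
python3 - <<'E'
from h import *
o=bot.get_obs();c=cam('wrist',o);im=cv2.imread('pics/w1.png')
e=onplane(c,[[259,129],[384,119]],10);d=e[1]-e[0];print(e.round(1),np.linalg.norm(d[:2]),np.arctan2(d[1],d[0]))
a=np.arctan2(d[1],d[0]); X=np.array([np.cos(a),np.sin(a)]);Y=np.array([-X[1],X[0]])
m=e.mean(0)[:2]; print('axis from edge',m-45*Y)
m=bot.outline_of('cap_top','wrist')[0]['mask'].astype(np.uint8)
cn=max(cv2.findContours(m,0,1)[0],key=cv2.contourArea)
w=onplane(c,cn[:,0],134)[:,:2].astype(np.float32)
print(cv2.minEnclosingCircle(w),w.mean(0))
g=cv2.cvtColor(im,cv2.COLOR_BGR2GRAY)
d=(g<40).astype(np.uint8); d[232:]=0
n,l,s,ce=cv2.connectedComponentsWithStats(d)
k=l[184,324];print(s[k],ce[k],onplane(c,ce[k],134))
b=s[k];print(onplane(c,[b[0]+b[2]/2-.5,b[1]+b[3]-.5-26],134))
cv2.imwrite('pics/w1c.png',cv2.resize(im[100:260,230:420],None,fx=4,fy=3.75,interpolation=2))
E
```

```text
[[466.2 249.4  10. ]
 [608.  260.6  10. ]] 142.29474673209253 0.07928643115818294
axis from edge [540.64787709 210.13354142]
((539.0293579101562, 213.1313018798828), 22.21818733215332) [538.8556  213.30402]
[ 298  158   52   52 1778] [324.8352081  180.55061867] [[540.39721866 216.34427778 134.        ]]
[[539.31794441 213.88942758 134.        ]]
```

View pics/w1c.png

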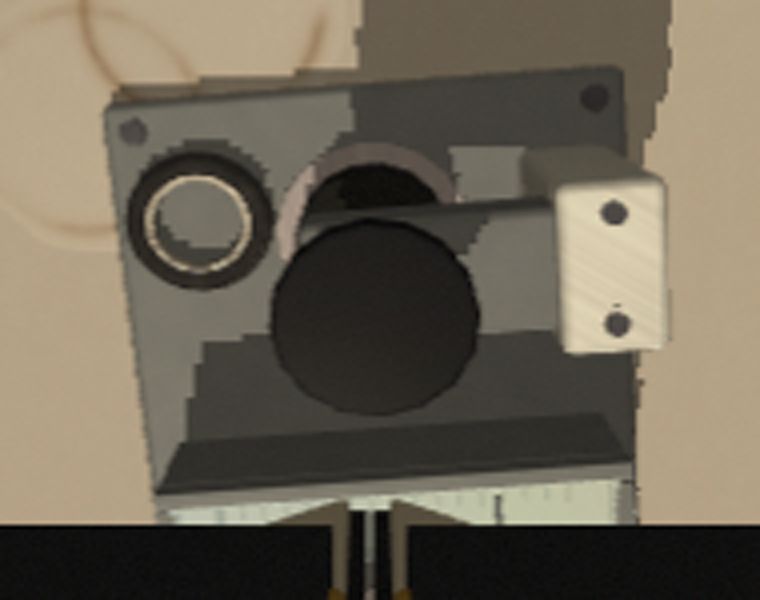

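The crop confirms the cap as a clean circle centred near (324,183.5) px. That puts the axis at world (539,213), 22.2 mm radius, which matches the cap. The index mark is at the right of the window. Going down to just above the cap with the fingers closed.

```bash
python3 -m jog '[[4,0.5,5,0,0,-0.075],[5,0,25,0,0,0],[0,0,25,0,0,0],[0,0,25,0,0,0],[0,0,20,0,0,0],[0,0,7,0,0,0],[0,0,0,0,0,0],[0,0,0,0,0,0]]' 0
python3 -m jog '[[0,0,3,0,0,0],[0,0,2,0,0,0],[0,0,2,0,0,0],[0,0,2,0,0,0],[0,0,2,0,0,0],[0,0,0,0,0,0],[0,0,0,0,0,0]]'
```

```text
time: 4.2
tool_pos: [538.9, 213.4, 142.7]
tcp_rot: [3.14, -0.0, 1.646]
contact_force: [0.6, -0.2, -0.3]
grip_width: 0.8
finger_force: 0.0
time: 4.9
tool_pos: [538.3, 213.3, 130.9]
tcp_rot: [3.141, -0.0, 1.646]
contact_force: [0.1, -0.3, 1.9]
grip_width: 0.3
finger_force: 1.3
```

```bash
python3 -m jog '[[0,0,2,0,0,0],[0,0,2,0,0,0],[0,0,2,0,0,0],[0,0,2,0,0,0],[0,0,0,0,0,0],[0,0,0,0,0,0]]'
python3 -m jog '[[0,0,1,0,0,0],[0,0,1,0,0,0],[0,0,1,0,0,0],[0,0,0,0,0,0],[0,0,0,0,0,0]]'
python3 -m jog '[[0,0,0.5,0,0,0],[0,0,0.5,0,0,0],[0,0,0,0,0,0],[0,0,0,0,0,0]]'
```

```text
time: 5.5
tool_pos: [538.3, 213.3, 122.8]
tcp_rot: [3.141, -0.0, 1.646]
contact_force: [0.7, 0.3, 2.7]
grip_width: 0.3
finger_force: 1.6
time: 6.0
tool_pos: [538.3, 213.3, 119.8]
tcp_rot: [3.141, -0.0, 1.646]
contact_force: [0.1, 0.3, 3.0]
grip_width: 0.5
finger_force: 1.7
time: 6.4
tool_pos: [538.3, 213.3, 118.8]
tcp_rot: [3.141, -0.0, 1.646]
contact_force: [1.3, 1.3, 3.8]
grip_width: 0.3
finger_force: 1.8
```

```bash
for i in 1; do python3 -m jog '[[0,0,0.5,0,0,0],[0,0,0.5,0,0,0],[0,0,0,0,0,0],[0,0,0,0,0,0]]'; python3 -m jog '[[0,0,0.5,0,0,0],[0,0,0.5,0,0,0],[0,0,0,0,0,0],[0,0,0,0,0,0]]'; done | grep -E "pos|contact"
python3 -m jog '[[0,0,0.4,0,0,0],[0,0,0,0,0,0],[0,0,0,0,0,0]]' | grep -E "pos|contact"
```

```text
tool_pos: [538.3, 213.2, 117.8]
contact_force: [0.9, 0.6, 3.8]
tool_pos: [538.3, 213.2, 116.8]
contact_force: [2.1, 0.8, 5.6]
tool_pos: [538.3, 213.3, 116.5]
contact_force: [1.2, 1.1, 5.0]
```

```bash
python3 -m jog '[[0,0,0.3,0,0,0],[0,0,0,0,0,0],[0,0,0,0,0,0]]' | grep -E "pos|contact"; python3 -m jog '[[0,0,0.3,0,0,0],[0,0,0,0,0,0],[0,0,0,0,0,0]]' | grep -E "pos|contact"
```

```text
tool_pos: [538.3, 213.2, 116.2]
contact_force: [1.6, 1.9, 4.2]
tool_pos: [538.3, 213.3, 115.9]
contact_force: [1.4, 0.2, 5.8]
```

```bash
python3 -m jog '[[0,0,0.3,0,0,0],[0,0,0.3,0,0,0],[0,0,0,0,0,0],[0,0,0,0,0,0]]' | grep -E "pos|contact"; python3 -m jog '[[0,0,0.3,0,0,0],[0,0,0,0,0,0],[0,0,0,0,0,0]]' | grep -E "pos|contact"; python3 -m jog '[[0,0,0.3,0,0,0],[0,0,0,0,0,0],[0,0,0,0,0,0]]' | grep -E "pos|contact"
```

```text
tool_pos: [538.3, 213.3, 115.4]
contact_force: [0.7, 0.2, 5.9]
tool_pos: [538.3, 213.3, 115.1]
contact_force: [1.9, 0.8, 5.9]
tool_pos: [538.3, 213.3, 114.8]
contact_force: [1.7, 0.0, 5.8]
```

```bash
python3 -m jog '[[0,0,0.3,0,0,0],[0,0,0.2,0,0,0],[0,0,0,0,0,0],[0,0,0,0,0,0]]' | grep -E "pos|contact"; python3 -m jog '[[0,0,0.3,0,0,0],[0,0,0,0,0,0],[0,0,0,0,0,0]]' | grep -E "pos|contact"; python3 -m jog '[[0,0,0.3,0,0,0],[0,0,0,0,0,0],[0,0,0,0,0,0]]' | grep -E "pos|contact"
```

```text
tool_pos: [538.3, 213.3, 114.3]
contact_force: [1.2, 0.5, 6.4]
tool_pos: [538.3, 213.3, 114.1]
contact_force: [0.7, 0.2, 7.4]
tool_pos: [538.3, 213.3, 113.8]
contact_force: [0.9, 1.2, 6.3]
```

```bash
python3 -m jog '[[0,0,0.3,0,0,0],[0,0,0,0,0,0],[0,0,0,0,0,0]]' | grep -E "pos|contact"; python3 -m jog '[[0,0,0.3,0,0,0],[0,0,0,0,0,0],[0,0,0,0,0,0]]' | grep -E "pos|contact"
```

```text
tool_pos: [538.3, 213.3, 113.5]
contact_force: [0.7, 0.1, 6.5]
tool_pos: [538.3, 213.3, 113.3]
contact_force: [-0.5, -0.2, 7.1]
```

```bash
python3 -m jog '[[0,0,0.3,0,0,0],[0,0,0,0,0,0],[0,0,0,0,0,0]]' | grep -E "pos|contact"; python3 -m jog '[[0,0,0.3,0,0,0],[0,0,0,0,0,0],[0,0,0,0,0,0]]' | grep -E "pos|contact"
```

```text
tool_pos: [538.3, 213.3, 113.0]
contact_force: [1.3, -0.2, 7.2]
tool_pos: [538.3, 213.3, 112.7]
contact_force: [0.7, -0.4, 8.0]
```

```bash
python3 -m jog '[[0,0,0.3,0,0,0],[0,0,0,0,0,0],[0,0,0,0,0,0]]' | grep -E "pos|contact"
```

```text
tool_pos: [538.3, 213.3, 112.4]
contact_force: [0.5, -0.0, 7.3]
```

```bash
python3 -m jog '[[0,0,0.3,0,0,0],[0,0,0,0,0,0],[0,0,0,0,0,0]]' | grep -E "pos|contact"; python3 -m jog '[[0,0,0.3,0,0,0],[0,0,0,0,0,0],[0,0,0,0,0,0]]' | grep -E "pos|contact"
```

```text
tool_pos: [538.3, 213.3, 112.2]
contact_force: [0.4, -0.0, 7.5]
tool_pos: [538.3, 213.3, 111.9]
contact_force: [-0.3, 0.3, 8.0]
```

```bash
python3 -m jog '[[0,0,0.3,0,0,0],[0,0,0,0,0,0],[0,0,0,0,0,0]]' | grep -E "pos|contact"
```

```text
tool_pos: [538.4, 213.3, 111.6]
contact_force: [1.2, 0.4, 7.8]
```

```bash
python3 -m jog '[[0,0,0.3,0,0,0],[0,0,0,0,0,0],[0,0,0,0,0,0]]' | grep -E "pos|contact"
```

```text
tool_pos: [538.3, 213.3, 111.3]
contact_force: [0.5, 0.7, 7.8]
```

```bash
python3 -m jog '[[0,0,0.3,0,0,0],[0,0,0,0,0,0],[0,0,0,0,0,0]]' | grep -E "pos|contact"
```

```text
tool_pos: [538.3, 213.3, 111.1]
contact_force: [0.0, 0.1, 8.6]
```

```bash
python3 -m jog '[[0,0,0.3,0,0,0],[0,0,0,0,0,0],[0,0,0,0,0,0]]' | grep -E "pos|contact"
```

```text
tool_pos: [538.4, 213.3, 110.8]
contact_force: [0.6, -0.2, 7.7]
```

```bash
python3 -m jog '[[0,0,0.3,0,0,0],[0,0,0,0,0,0],[0,0,0,0,0,0]]' | grep -E "time|pos|contact"
```

```text
time: 13.7
tool_pos: [538.4, 213.2, 110.5]
contact_force: [-0.5, -0.1, 9.1]
```

```bash
python3 -m jog '[[0,0,0.3,0,0,0],[0,0,0,0,0,0],[0,0,0,0,0,0]]' | grep -E "pos|contact"
```

```text
tool_pos: [538.3, 213.3, 110.2]
contact_force: [-0.5, 0.3, 9.0]
```

```bash
python3 -m jog '[[0,0,0.3,0,0,0],[0,0,0,0,0,0],[0,0,0,0,0,0]]' | grep -E "time|pos|contact"
```

```text
time: 14.3
tool_pos: [538.4, 213.3, 110.1]
contact_force: [-0.7, 0.1, 10.4]
```

```bash
python3 -m jog '[[0,0,0.2,0,0,0],[0,0,0,0,0,0],[0,0,0,0,0,0]]' | grep -E "time|pos|contact"
cat > f.py <<'E'
from h import *
F=[];Z=[]
for i in range(4):
    o=bot.get_obs();F.append(o['contact_force'][2]);Z.append(o['tool_pos'][2]);bot.capture('wrist')
print(np.mean(F).round(2),np.mean(Z).round(2),np.round(F,1),o['time'])
E
python3 f.py
```

```text
time: 14.6
tool_pos: [538.3, 213.3, 110.0]
contact_force: [-0.4, 0.4, 10.5]
10.85 109.98 [10.5 10.7 11.7 10.6] 14.75
```

```bash
python3 -m jog '[[0,0,0.2,0,0,0],[0,0,0.2,0,0,0],[0,0,0,0,0,0]]' | grep -E "time|pos|contact"
python3 f.py
```

```text
time: 15.1
tool_pos: [538.4, 213.3, 109.8]
contact_force: [-1.1, 0.3, 12.7]
12.18 109.85 [12.7 11.6 12.5 11.8] 15.25
```

```bash
python3 -m jog '[[0,0,0.2,0,0,0],[0,0,0.2,0,0,0],[0,0,0.2,0,0,0],[0,0,0.2,0,0,0],[0,0,0,0,0,0]]' | grep -E "time|pos|contact"
python3 f.py
```

```text
time: 15.8
tool_pos: [538.4, 213.3, 109.6]
contact_force: [-1.7, -0.6, 16.6]
16.1 109.64 [16.6 16.1 16.1 15.6] 15.95
```

About 7 N is on the foot. I'll hold for just over a second, then rise.

```bash
python3 -m jog '[[0,0,0,0,0,0],[0,0,0,0,0,0],[0,0,0,0,0,0],[0,0,0,0,0,0],[0,0,0,0,0,0],[0,0,0,0,0,0],[0,0,0,0,0,0],[0,0,0,0,0,0],[0,0,0,0,0,0],[0,0,0,0,0,0]]' | grep -E "time|pos|contact"
python3 -m jog '[[0,0,-3,0,0,0],[0,0,-5,0,0,0],[0,0,-8,0,0,0],[0,0,-10,0,0,0],[0,0,-30,0,0,0],[0,0,-40,0,0,0],[0,0,-40,0,0,0],[0,0,0,0,0,0],[0,0,0,0,0,0],[0,0,0,0,0,0]]'
```

```text
time: 17.0
tool_pos: [538.4, 213.3, 109.6]
contact_force: [-1.9, -1.3, 16.6]
time: 18.0
tool_pos: [537.1, 212.9, 242.2]
tcp_rot: [-3.138, 0.001, 1.646]
contact_force: [-0.7, -1.3, -0.1]
grip_width: 0.8
finger_force: 0.0
```

```bash
python3 -m jog '[[-35,0,0,0,0,0],[-35,0,0,0,0,0],[-33,0,12,0,0,0],[0,0,30,0,0,0],[0,0,30,0,0,0],[0,0,0,0,0,0],[0,0,0,0,0,0],[0,0,0,0,0,0],[0,0,0,0,0,0]]' 35
python3 - <<'E'
from h import *
o=bot.get_obs();print(o['tool_pos'],o['tcp_rot'])
im=bot.capture('wrist');save(im,'w2.png');c=cam('wrist',o)
for t,z in(('tab_fin',92),('tab_mark',61),('pointer_mark',55)):
    for r in bot.outline_of(t,'wrist')[:2]: print(t,round(r['p'],2),r['pixel'],r['mask'].sum(),onplane(c,r['pixel'],z).round(1))
cv2.imwrite('pics/w2c.png',cv2.resize(im[100:260,220:420,::-1],None,fx=4,fy=3.75,interpolation=2))
E
```

```text
time: 18.9
tool_pos: [546.6, 110.8, 173.2]
tcp_rot: [3.139, -0.0, 1.646]
contact_force: [0.5, 0.0, -0.1]
grip_width: 32.2
finger_force: 0.0
[546.62532738 110.821883   173.20901598] [ 3.13914346e+00 -4.70076473e-05  1.64624026e+00]
tab_fin 0.67 [354.9, 194.3] 546 [[569.8 121.9  92. ]]
tab_mark 0.62 [355.3, 198.9] 510 [[574.2 110.2  61. ]]
```

View pics/w2c.png

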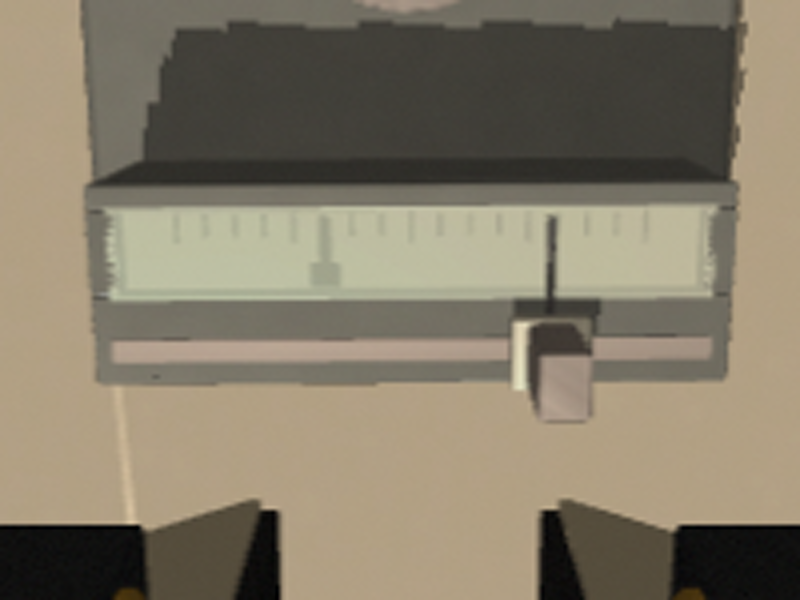

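Clear view: the pointer is at about pixel (300.7,162), the tab's dark index line at about (357.3,168), and the fin top at about (361,203).

```bash
python3 - <<'E'
from h import *
o=bot.get_obs();c=cam('wrist',o);im=cv2.imread('pics/w2.png');g=cv2.cvtColor(im,cv2.COLOR_BGR2GRAY).astype(float)
def cen(r0,r1,c0,c1):
    out=[]
    for r in range(r0,r1):
        p=g[r,c0:c1];w=np.clip(p.max()-p-12,0,None);out.append([(w*np.arange(c0,c1)).sum()/w.sum(),r])
    return np.array(out)
pt=onplane(c,cen(159,168,294,309),55);tb=onplane(c,cen(160,178,352,364),61)
fin=onplane(c,[[360.8,202.9]],92)[0]
for yaw in (.0754,.079):
    X=np.array([np.cos(yaw),np.sin(yaw)]);Y=np.array([-X[1],X[0]]);O=np.array([539,213])-35*Y
    for n,p in(('pt',pt),('tab',tb)): print(n,((p[:,:2]-O)@X).round(1),p.mean(0).round(1))
    print('diff',((tb[:,:2]-O)@X).mean()-((pt[:,:2]-O)@X).mean(),'fin',fin,(fin[:2]-O)@X,(fin[:2]-O)@Y)
    Rt=rot(o['tcp_rot']);print('fin in tool',Rt.T@(fin-o['tool_pos']))
q=onplane(c,[[220+87/4-.4,100+183/3.75-.4],[220+738/4-.4,100+183/3.75-.4]],60);d=q[1]-q[0];print(np.linalg.norm(d),np.arctan2(d[1],d[0]),(q[:,:2]-O)@X)
E
```

```text
pt [-17.6 -17.7 -17.1 -17.5 -17.5 -17.6 -17.6 -17.6 -17.6] [527.3 135.3  55. ]
tab [27.6 27.6 27.6 27.6 27.6 27.7 27.8 27.7 27.7 27.7 27.6 27.7 27.7 27.7
 27.7 27.7 27.7 27.6] [572.6 135.3  61. ]
diff 45.20760764209696 fin [574.0345134  115.79783058  92.        ] 27.612871085860803 -64.56509538727971
fin in tool [ 3.02817171 28.12313391 80.53241463]
pt [-17.9 -17.9 -17.4 -17.8 -17.8 -17.9 -17.9 -17.9 -17.9] [527.3 135.3  55. ]
tab [27.3 27.3 27.4 27.3 27.3 27.4 27.5 27.4 27.4 27.4 27.4 27.4 27.4 27.4
 27.4 27.4 27.4 27.3] [572.6 135.3  61. ]
diff 45.19503320414687 fin [574.0345134  115.79783058  92.        ] 27.254258585472975 -64.66385632734995
fin in tool [ 3.02817171 28.12313391 80.53241463]
128.2750863136246 0.07574840507645621 [-64.25680863  64.01759957]
```

Geometry agrees with the given sizes: box 128 mm wide and centred, fin and line both at x +27.6. The tab must move −45.2 mm. Going over the fin, then down.

```bash
python3 -m jog '[[3,14,0,0,0,0],[0,14,0,0,0,0],[0,0,20,0,0,0],[0,0,20,0,0,0],[0,0,0,0,0,0],[0,0,0,0,0,0]]'
python3 -m jog '[[0,0,15,0,0,0],[0,0,15,0,0,0],[0,0,15,0,0,0],[0,0,10,0,0,0],[0,0,0,0,0,0],[0,0,0,0,0,0]]'
python3 -m jog '[[0,0,0,0,0,0],[0,0,0,0,0,0],[0,0,0,0,0,0],[0,0,0,0,0,0],[0,0,0,0,0,0],[0,0,0,0,0,0]]' 0
```

```text
time: 19.7
tool_pos: [573.7, 115.7, 132.2]
tcp_rot: [-3.142, -0.0, 1.646]
contact_force: [-0.0, -0.1, 0.9]
grip_width: 32.3
finger_force: 0.0
time: 20.3
tool_pos: [574.2, 115.7, 77.7]
tcp_rot: [3.14, -0.0, 1.646]
contact_force: [0.1, 0.5, 0.7]
grip_width: 31.6
finger_force: 0.0
time: 20.9
tool_pos: [574.0, 115.6, 77.3]
tcp_rot: [3.14, -0.0, 1.646]
contact_force: [-0.0, 0.5, 4.2]
grip_width: 9.7
finger_force: 30.0
```

Gripped (9.7 mm). Sliding by −45.2 mm along tool y.

```bash
python3 -m jog '[[0,-3,0,0,0,0],[0,-6,0,0,0,0],[0,-8,0,0,0,0],[0,-8,0,0,0,0],[0,-8,0,0,0,0],[0,-6,0,0,0,0],[0,-4,0,0,0,0],[0,-2.2,0,0,0,0],[0,0,0,0,0,0],[0,0,0,0,0,0],[0,0,0,0,0,0]]'
python3 -m jog '[[0,0,0,0,0,0],[0,0,0,0,0,0],[0,0,0,0,0,0],[0,0,0,0,0,0]]' 35
python3 -m jog '[[0,0,-10,0,0,0],[0,0,-25,0,0,0],[0,0,-30,0,0,0],[0,0,-30,0,0,0],[0,17,0,0,0,0],[0,0,0,0,0,0],[0,0,0,0,0,0],[0,0,0,0,0,0]]'
python3 - <<'E'
from h import *
im=bot.capture('wrist');save(im,'w3.png')
cv2.imwrite('pics/w3c.png',cv2.resize(im[100:260,220:420,::-1],None,fx=4,fy=3.75,interpolation=2))
E
```

```text
time: 22.0
tool_pos: [527.9, 111.9, 77.3]
tcp_rot: [-3.141, 0.0, 1.646]
contact_force: [0.7, -0.5, 8.2]
grip_width: 9.8
finger_force: 30.0
time: 22.4
tool_pos: [528.1, 112.3, 76.5]
tcp_rot: [-3.141, -0.0, 1.646]
contact_force: [0.5, 0.8, -0.2]
grip_width: 31.5
finger_force: 0.0
time: 23.2
tool_pos: [544.5, 113.5, 171.2]
tcp_rot: [-3.14, -0.0, 1.646]
contact_force: [0.4, 0.9, 0.8]
grip_width: 32.1
finger_force: 0.0
```

View pics/w3c.png

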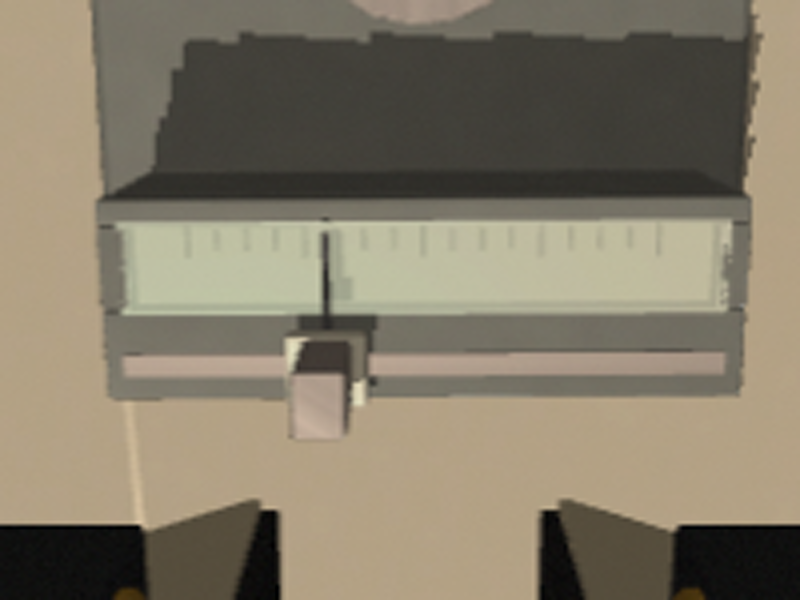

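The line is at crop x≈325 and the pointer's bar centre at about 336 (right edge 342), so the tab overshot by about 2 mm toward the front. I'll measure it exactly.

```bash
python3 - <<'E'
from h import *
o=bot.get_obs();print(o['tcp_rot']);c=cam('wrist',o);g=cv2.cvtColor(cv2.imread('pics/w3.png'),cv2.COLOR_BGR2GRAY).astype(int)
g2=cv2.cvtColor(cv2.imread('pics/w2.png'),cv2.COLOR_BGR2GRAY).astype(int)
print('old');print(g2[161:170:2,294:310]);print('new cols 296..');print(g[163:178:2,296:314])
X=np.array([np.cos(.0755),np.sin(.0755)])
for r in(165,170,172): print(r,[((onplane(c,[[x,r]],z)[0,:2]-onplane(c,[[c[0][0,2],r]],z)[0,:2])@X).round(2) for x,z in((300.8,61),(303.6,55),(305,55))])
E
```

```text
[-3.13963437e+00 -8.30088628e-05  1.64585344e+00]
old
[[181 188 187 187 186 175 162 159 171 183 186 187 186 174 174 183]
 [182 187 187 187 187 175 163 160 167 181 186 186 185 185 185 186]
 [187 186 187 187 187 176 162 160 169 181 187 188 187 187 186 186]
 [187 187 187 187 187 176 162 159 167 182 188 187 187 187 187 187]
 [186 188 187 186 188 179 166 159 168 182 187 187 187 187 187 187]]
new cols 296..
[[179 186 189 174 121  70 137 164 160 172 185 187 188 188 177 175 186 188]
 [176 184 189 174 121  68 136 164 160 173 186 189 189 188 176 175 185 187]
 [175 182 188 174 121  76 139 163 161 173 186 187 189 189 188 189 188 188]
 [187 188 189 187 137  77 139 164 160 170 183 188 190 188 189 188 190 188]
 [189 188 188 188 138  59 134 164 160 170 183 188 189 188 189 189 188 189]
 [189 189 190 189 131  41 134 164 160 169 179 182 186 188 189 189 188 189]
 [189 189 189 190 132  41 105 150 162 161 161 164 180 188 188 189 188 188]
 [190 190 190 189 130  40 103 149 162 162 161 166 181 190 188 189 189 189]]
165 [np.float64(-16.66), np.float64(-14.77), np.float64(-13.64)]
170 [np.float64(-16.72), np.float64(-14.83), np.float64(-13.7)]
172 [np.float64(-16.75), np.float64(-14.85), np.float64(-13.72)]
```

```bash
python3 -m jog '[[0,-17,0,0,0,0],[0,0,30,0,0,0],[0,0,30,0,0,0],[0,0,25,0,0,0],[0,0,10,0,0,0],[0,0,0,0,0,0],[0,0,0,0,0,0],[0,0,0,0,0,0]]'
python3 -m jog '[[0,0,0,0,0,0],[0,0,0,0,0,0],[0,0,0,0,0,0],[0,0,0,0,0,0],[0,0,0,0,0,0],[0,0,0,0,0,0]]' 0
python3 -m jog '[[0,1,0,0,0,0],[0,1,0,0,0,0],[0,0,0,0,0,0],[0,0,0,0,0,0],[0,0,0,0,0,0]]'
```

```text
time: 24.05
tool_pos: [529.4, 112.3, 78.1]
tcp_rot: [3.139, -0.0, 1.646]
contact_force: [0.0, -1.0, 0.0]
grip_width: 32.1
finger_force: 0.0
time: 24.65
tool_pos: [528.6, 112.2, 77.1]
tcp_rot: [3.141, -0.0, 1.646]
contact_force: [-1.3, -0.2, 3.7]
grip_width: 9.4
finger_force: 30.0
time: 25.15
tool_pos: [530.9, 112.4, 77.2]
tcp_rot: [3.141, -0.0, 1.646]
contact_force: [-0.1, -0.5, 5.2]
grip_width: 9.4
finger_force: 30.0
```

```bash
python3 -m jog '[[0,0,0,0,0,0],[0,0,0,0,0,0],[0,0,0,0,0,0],[0,0,0,0,0,0]]' 35
python3 -m jog '[[0,0,-10,0,0,0],[0,0,-25,0,0,0],[0,0,-30,0,0,0],[0,0,-30,0,0,0],[0,15,0,0,0,0],[0,0,0,0,0,0],[0,0,0,0,0,0],[0,0,0,0,0,0],[0,0,0,0,0,0]]'
python3 - <<'E'
from h import *
im=bot.capture('wrist');save(im,'w4.png')
g=cv2.cvtColor(im,cv2.COLOR_RGB2GRAY).astype(int);print(g[161:182:2,290:316])
cv2.imwrite('pics/w4c.png',cv2.resize(im[100:260,220:420,::-1],None,fx=4,fy=3.75,interpolation=2))
s=bot.capture('wrist')
for r in bot.outline_of('cap_top','wrist')[:1]: print(r['pixel'],r['p'])
E
```

```text
time: 25.55
tool_pos: [530.4, 112.4, 76.6]
tcp_rot: [-3.141, -0.0, 1.646]
contact_force: [-0.6, 0.7, 0.7]
grip_width: 31.6
finger_force: 0.0
time: 26.45
tool_pos: [544.7, 113.5, 171.2]
tcp_rot: [-3.14, -0.0, 1.646]
contact_force: [0.1, -0.6, 0.3]
grip_width: 32.0
finger_force: 0.0
[[187 188 188 189 188 173 178 189 186 189 187 184 173 154 147 174 187 189
  187 184 175 180 188 188 188 187]
 [189 188 188 189 189 172 177 188 188 189 188 184 170 128  85 106 165 187
  188 184 173 180 188 187 188 187]
 [189 188 188 188 188 173 177 189 188 188 188 184 170 129  86 104 164 188
  188 188 176 180 188 187 187 187]
 [187 189 188 188 189 177 181 189 188 188 189 185 170 128  85 112 169 188
  188 188 187 188 188 187 187 187]
 [189 188 188 189 189 187 188 188 189 188 189 188 173 138  96 113 168 189
  189 188 189 188 188 189 188 188]
 [189 190 189 190 190 189 188 188 188 189 189 189 173 139  96 101 164 188
  189 188 188 188 188 188 189 189]
 [189 190 190 189 188 189 191 190 189 189 185 181 171 139  96 101 158 185
  189 188 189 189 189 189 189 188]
 [189 188 189 190 190 190 189 190 190 184 170 162 163 140  97  92 140 173
  185 189 188 188 188 189 189 188]
 [189 189 190 189 189 190 189 190 189 184 170 163 162 131  73  60 134 174
  186 188 188 188 189 188 188 189]
 [190 190 190 190 189 190 189 189 189 189 174 162 161 130  74  59 133 175
  186 190 190 189 190 189 188 189]
 [173 173 173 173 173 173 172 172 171 172 171 171 172 153  95  64 142 171
  171 172 172 172 171 171 172 171]]
[325.6, 53.5] 0.92
```

View pics/w4c.png

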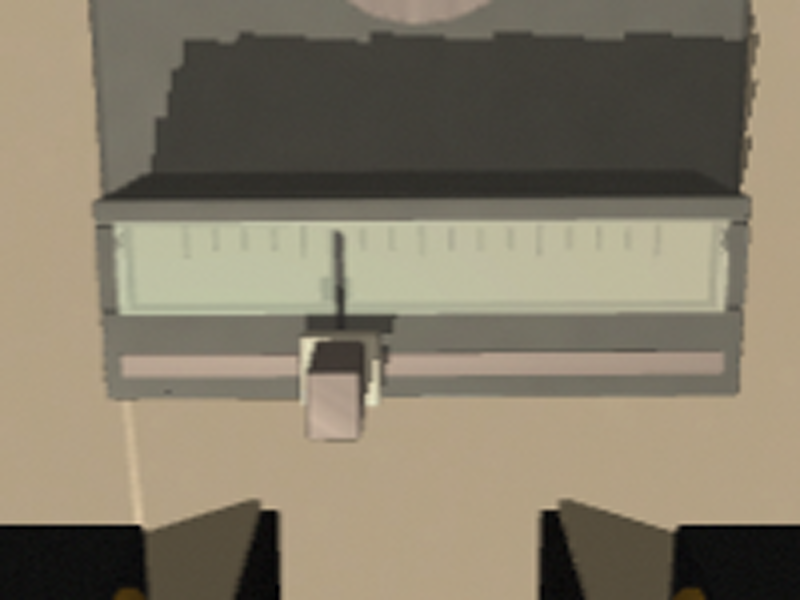

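The line at px 304.3 now covers the pointer at about 303.6, so the offset is about 1 mm including parallax. I'll check the cap height with a projection and hand in.

```bash
python3 - <<'E'
from h import *
o=bot.get_obs();p=proj(cam('wrist',o),[[539,213,134],[539,213,125]]);print(p,o['time'])
if abs(p[0]-[325.6,53.5]).max()<8: print(bot.close_job())
E
```

```text
[[324.40044662  50.45722132]
 [324.32157929  52.93570898]] 26.6
the job is handed in; nothing more can be done
None
```

The job is handed in at about 27 s of the 70 s, and I have not seen the verdict: the pad was held for over a second with about 7 N on the foot, and the record tab's index line is about 1 mm from the pointer. The arm lifted clear of the cap and its force reading fell to about zero, but my last camera check was too coarse to confirm the plunger is within 3 mm of its top.

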